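Firm up the cake stand and start loading it

ROBOT

A 6-joint arm with a two-finger parallel gripper is mounted at the origin on the work surface. World frame = base frame: x ahead of the robot, y to its left, z up, the work surface at z = 0. Lengths are in m, angles in rad, forces in N, time in s.
With the tool pointing down it reaches from about 0.3 to 0.875 m from the base axis. Payload 6.4 kg.
Tool frame: the origin (TCP) lies between the finger pads; the fingertips stand 8 mm ahead of it and the grasp point (between the pads) lies 11 mm behind it (env.tcp_to_tips is the distance from the TCP to the fingertips, in m); z points along the fingers, y is the line along which they close (so a half turn about z gives the same grasp; the last joint's range is limited). The gripper opens to 85 mm and grips with 20 to 120 N. Pads are 22 mm wide; open, the fingers measure 114 mm over their backs; the gripper's body (76 mm by 85 mm) begins 54 mm behind the grasp point. The pads swing forward as they close: fully open they stand 13 mm farther back than shut.
Start: joints at [1.137, 0.181, 1.607, -0, 1.354, -0.206], TCP at [0.13, 0.56, 0.239] pointing down, gripper open.
Joint ranges: [-2.99, 2.99], [-0.89, 2.07], [0.3, 2.58], [-1.14, 4.28], [0, 2.63], [-3.12, 3.12]. Speed limits (rad/s): [2.57, 2.57, 3.01, 3.14, 3.14, 3.14].

INTERFACE

Orientations are given as a unit quaternion [x, y, z, w].
In Python, from rig import env, optics gives the robot as it stands.
- The arm moves only by the tool servo_tool, never from a script. Its arguments are lists of equal length, an entry for each row: "gripper": the opening, from 0 (shut) to 1 (fully open); "travel": the shift along the world's x, y, z in m, a list of three; "angular": the turn, a rotation vector about the world's x, y, z in degrees, a list of three. A call has 1 to 20 rows; each row is the pose to reach, as a shift and turn from the pose commanded when the call began; what a row does not reach only later rows make up. A row lasts 1/10 s, in which the tool goes at most 50 mm and 8.59 degrees, less where a joint would pass 70% of its speed; a pose out of reach is approached as far as the arm can. A call with a gripper value outside its range is refused whole. The fingers move at their own pace and stop on an object; "force" is the grip in N (left out, the last holds). Time passes only in rows, so rows that repeat a pose let the fingers close. It gives the time, the measured TCP pose, the force, the opening and the grip force at its end, in the units of the state.
- env.get_state(): the state, without advancing time (a new reading comes with each control period).
- optics.camera(name): name is "scene" or "top"; returns a dict with "frame" (400x640x3 uint8, red, green, blue), "K" (3x3 intrinsics, pixels), "R" (3x3) and "t" (3): a world point X has camera coordinates R X + t. Camera axes: x right, y down, z forward; pixel columns grow to the right and rows downward; lengths in m; the calibration is good to about 2 mm. A picture is of the moment at which its call begins. There is no depth.
- env.hand_in(): hands the job in; it is judged then, once.
The state is a dict: "time": time; "joint_pos": joint angles; "qvel": joint speeds; "tau": joint torques, N m; "tcp_pos": TCP position; "tcp_rot": TCP orientation; "contact_force": force on the tool from outside, world axes, zero at the start; "ft_torque": the same for the moment, N m; "grip_width": opening from 0.0 (shut) to 1.0 (fully open); "grip_force": force on a finger pad.
Only numpy, scipy, OpenCV 4.12 (cv2) and the standard library are available. Lean on these libraries where they do the work, as an engineer would, in place of code of your own. Each camera call takes 0.05 s, during which the arm holds its last target. There are 200 camera calls.

TASK

The top knob of the two-tier cake stand has worked loose. Screw it down clockwise until it is home, bring it up to about 0.9 N m and keep that on for a good second to be sure that it no longer turns (the porcelain plate cracks at 1.2 N m), and let go, leaving it tight; then stand the small dessert jar gently upright on the upper plate, beside the knob, and leave everything else on the table where it is.

Things in the scene. Friction and masses are not known exactly. Their poses are not given: they have to be found in the camera images.
- knob_grip (a point): centre of the grip of the stand's knob, its clamp screw: upright round fluted steel knob, grip 36 mm across, 31 mm tall; this point is at its mid-height on the vertical screw axis, 34 mm above the upper plate; flat top 15 mm above it. It starts 0.15 to 0.9 rad short of home (cannot be seen; its yaw tells nothing), runs down clockwise from above at about 0.3 N m, then stops hard; it does not sink.
- knob (a joint): tiny wind-up of the clamped rod and washer, rad, positive when tightening (clockwise from above). With the screw home it is 1 rad per 100 N m, less 0.08 N m of friction: 0.006 at 0.68 N m (least that proves it firm), 0.008 at 0.9, 0.011 at 1.2, where the porcelain cracks. Let go, 0.0008 stays; negative if last loosened. Reading noise is as large as all this: go by the torque felt at the hand.
- plate_top (a point): centre of the top face of the cake stand's upper white porcelain plate, a flat disc 190 mm across, 8 mm thick, 203 mm above the table; the screw axis passes through this point. The jar goes on this face.
- stand: white porcelain two-tier cake stand, heavy and immovable; origin on the table under its centre, z up. Lower plate 250 mm across, its top 53 mm above the table, with four cupcakes on it (up to 117 mm above the table); 10 mm steel rod; upper plate as above; top of the knob 252 mm above the table.
- jar: small dessert jar with flat metal lid, the smallest of the things on the table's right: upright cylinder 50 mm across and 62 mm tall, about 0.13 kg, glass with layers of cream and fruit, smooth sides all the way up; origin at the centre of its underside. It changes places with the honey jar and the mug.
- honey: bystander: amber honey jar with metal lid, 68 mm across and 88 mm tall; origin at the centre of its underside
- mug: bystander: white mug, 76 mm across and 88 mm tall, its handle reaching about 35 mm out along its +y; origin at the centre of its underside
- hat: bystander: upright card party hat, a cone 104 mm across at its foot and 160 mm tall; origin at the centre of its underside
- dish: bystander: dessert plate 170 mm across with a slice of cake, 50 mm tall; origin at the centre of its underside
- spoon: bystander: spoon with wooden handle lying flat on the table, about 180 mm long
Things that resemble listed ones, but are neither listed nor needed, are in the scene too. What is shaped like the jar but green or purple is not meant.

How it is judged:
By the outcome, as a careful person would: the job done as asked, in the order asked, and still so for the second after the job is handed in, with the robot touching nothing.
It also fails if it takes over 72 s, if anything falls off the work surface, if the arm or the gripper's body presses on something with over 40 N, if the wrist force passes 120 N, or if a joint passes its speed limit or range.

## Working session

There is one attempt and no reset: what is moved stays moved. The work goes in short steps, Python scripts to look and compute and a tool call to move; the robot and the scene stay as the last step left them, time stands still between calls to the robot, and variables do not carry over. Pictures are saved under pics/ and viewed, at most 10 in all, crops included, and the job is handed in when it is done.

Besides the shell and the picture viewer there is one more tool, called after ">>>" by a JSON object that holds its "fn" and its "kwargs". servo_tool: Moves the arm, as the interface text tells. Its arguments: {"type":"object","properties":{"gripper":{"type":"array","items":{"type":"number"}},"travel":{"type":"array","items":{"type":"array","items":{"type":"number"}}},"angular":{"type":"array","items":{"type":"array","items":{"type":"number"}}},"force":{"type":"number"}},"required":["gripper","travel","angular"]}

```bash
mkdir -p pics; python3 - <<'E'
from rig import env, optics
import cv2, numpy as np
for n in ("scene","top"):
    c=optics.camera(n); cv2.imwrite(f"pics/{n}0.png",c["frame"][:,:,::-1]); np.savez(f"{n}0.npz",**c)
    print(n,c["K"].tolist(),(-c["R"].T@c["t"]).round(3),c["R"].round(3).tolist())
s=env.get_state()
print({k:np.round(v,4).tolist() for k,v in s.items()}, env.tcp_to_tips)
E
```

```text
scene [[453.3530418409085, 0.0, 321.2379380542686], [0.0, 453.3530418409085, 200.95359590542407], [0.0, 0.0, 1.0]] [ 1.057 -0.518  1.176] [[0.647, 0.763, -0.013], [0.602, -0.521, -0.605], [-0.468, 0.383, -0.796]]
top [[363.28073846133793, 0.0, 315.74138164028795], [0.0, 363.28073846133793, 200.3498832686784], [0.0, 0.0, 1.0]] [ 0.369 -0.05   1.403] [[-0.019, -1.0, -0.012], [-0.995, 0.02, -0.093], [0.093, 0.011, -0.996]]
{'time': 0.1, 'joint_pos': [1.1367, 0.1815, 1.6079, -0.0, 1.3538, -0.2063], 'qvel': [-0.0005, -0.003, -0.0015, -0.0004, -0.0015, 0.0016], 'tau': [-0.0002, -44.5876, -35.2235, -0.0003, 0.0042, 0.0], 'tcp_pos': [0.1296, 0.5597, 0.2385], 'tcp_rot': [0.1137, 0.9935, -0.0008, -0.0002], 'contact_force': [0.3586, 0.2677, -0.3208], 'ft_torque': [0.0039, -0.0325, 0.0484], 'grip_force': 0.0, 'grip_width': 0.9985} 0.008
```

View pics/scene0.png

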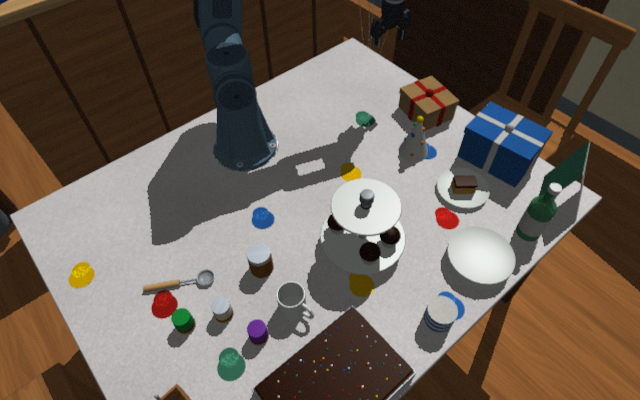

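View pics/top0.png

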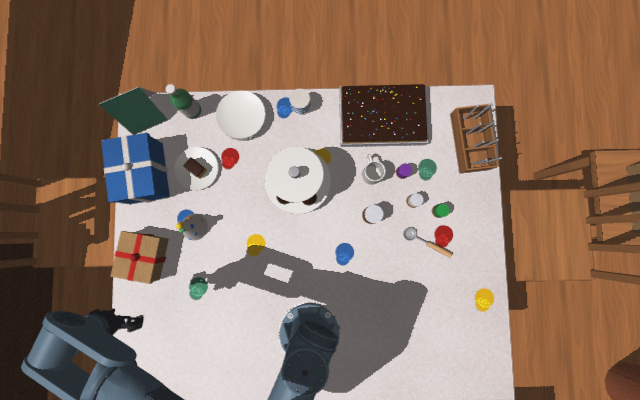

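Scene view: the stand's knob is at about (367,197) and the arm is clear of it. In the top view the knob is at (294,171).

Jar candidates (scene pixel / top pixel):
- small light-lidded jar (222,310) / (416,200)
- honey (260,260) / (374,213)
- green decoy (182,320) / (443,210)
- purple decoy (257,332) / (404,170)
- mug (291,297) / (374,172)
- striped tin (440,315) / (299,101)

By the description I choose the small jar at (222,310), and I'll check it in a close crop.

```bash
python3 - <<'E'
import cv2, numpy as np
s=cv2.imread("pics/scene0.png");t=cv2.imread("pics/top0.png")
f=lambda im,x,y,w,h:cv2.resize(im[y:y+h,x:x+w],(400,300),interpolation=cv2.INTER_CUBIC)
a=np.hstack([f(s,190,285,64,48),f(s,320,172,96,72)]);b=np.hstack([f(t,390,180,64,48),f(t,250,135,96,72)])
cv2.imwrite("pics/crop1.png",np.vstack([a,b]))
E
```

```text
(no output)
```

View pics/crop1.png

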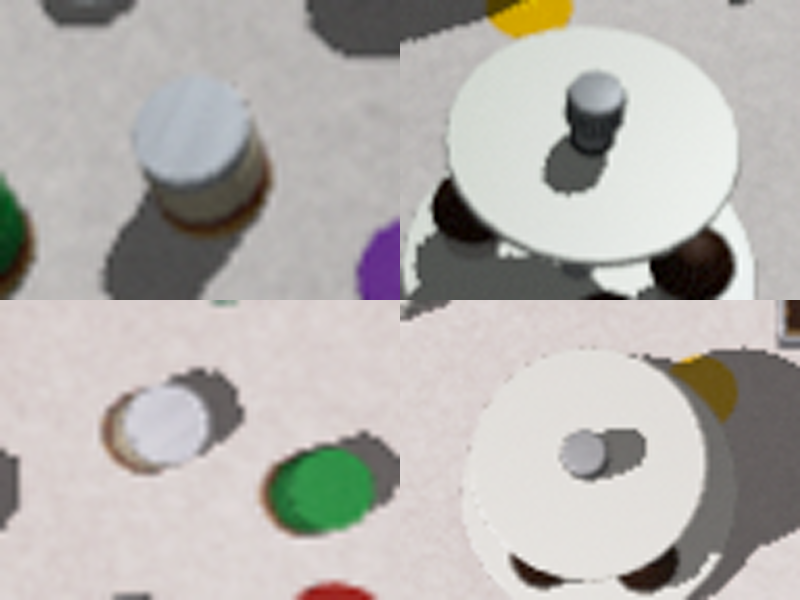

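The crop confirms it: the clear jar with layers and a metal lid, lid centre at scene (221,305) and top (416.5,200). The decoys beside it are green and purple. The knob's top face is at scene (367,194) and top (294,172).

```bash
cat > h.py <<'E'
import numpy as np
def ray(c,px):
    d=c["R"].T@np.linalg.inv(c["K"])@np.array([*px,1.]); o=-c["R"].T@c["t"]; return o,d
def onz(c,px,z):
    o,d=ray(c,px); return o+d*(z-o[2])/d[2]
def tri(r):
    A=0;b=0
    for o,d in r:
        d=d/np.linalg.norm(d);P=np.eye(3)-np.outer(d,d);A=A+P;b=b+P@o
    return np.linalg.solve(A,b)
E
python3 - <<'E'
import cv2,numpy as np
from h import *
S=dict(np.load("scene0.npz"));T=dict(np.load("top0.npz"))
def blob(C,seed,tol,win):
    im=cv2.GaussianBlur(C["frame"],(3,3),0) if 0 else C["frame"].copy()
    m=np.zeros((402,642),np.uint8)
    cv2.floodFill(im,m,seed,0,(tol,)*3,(tol,)*3,4|cv2.FLOODFILL_MASK_ONLY|cv2.FLOODFILL_FIXED_RANGE|(255<<8))
    m=m[1:-1,1:-1]; x0,y0,x1,y1=win; w=np.zeros_like(m); w[y0:y1,x0:x1]=m[y0:y1,x0:x1]
    cs=max(cv2.findContours(w,cv2.RETR_EXTERNAL,cv2.CHAIN_APPROX_NONE)[0],key=len)
    return cv2.fitEllipse(cs)
for nm,z,ss,sw,ts,tw,tol in [("jar",.062,(221,305),(205,290,238,322),(416,200),(400,185,432,215),28),
 ("knob",.252,(367,194),(355,184,380,200),(294,172),(285,163,303,180),28),
 ("plate",.203,(350,215),(320,170,420,240),(280,190),(250,135,340,215),22)]:
    a=blob(S,ss,tol,sw);b=blob(T,ts,tol,tw)
    print(nm,np.round(a[0]+a[1],1),np.round(b[0]+b[1],1),onz(S,a[0],z).round(4),onz(T,b[0],z).round(4),tri([ray(S,a[0]),ray(T,b[0])]).round(4))
print("manual", onz(S,(220.6,305.2),.062),onz(T,(416.2,199.7),.062),onz(S,(367,193.8),.252),onz(T,(293.8,171.7),.252),onz(S,(366,206),.203),onz(T,(294.8,174.1),.203))
for p in [(260,248),(291,294)]: print(onz(S,p,.088))
E
```

```text
jar [220.8 304.8  35.2  38.3] [415.4 199.5  34.2  36.7] [ 0.4919 -0.405   0.062 ] [ 0.4909 -0.4047  0.062 ] [ 0.4911 -0.405   0.0606]
knob [367.4 193.3   8.5  13.4] [293.1 171.    9.4  10.4] [0.5736 0.0325 0.252 ] [0.573  0.0326 0.252 ] [0.5732 0.0327 0.2514]
plate [366.  205.8  54.7  69. ] [292.3 174.8  86.3 105.8] [0.5763 0.0294 0.203 ] [0.5689 0.0392 0.203 ] [0.5702 0.0389 0.1889]
manual [ 0.49239425 -0.40614261  0.062     ] [ 0.4899776  -0.40742398  0.062     ] [0.57414739 0.03051063 0.252     ] [0.57082528 0.0304518  0.252     ] [0.57667319 0.02896597 0.203     ] [0.57122531 0.03065592 0.203     ]
[ 0.43206806 -0.23164755  0.088     ]
[ 0.59899108 -0.25189562  0.088     ]
```

>>> {"fn": "servo_tool", "kwargs": {"gripper": [1,1,1,1,1,1,1,1,1,1,1,1,1,1,1,1,1,1,1,1], "travel": [[0,0,0.05],[0,0,0.09],[0.444,-0.53,0.09],[0.444,-0.53,0.09],[0.444,-0.53,0.09],[0.444,-0.53,0.09],[0.444,-0.53,0.09],[0.444,-0.53,0.09],[0.444,-0.53,0.09],[0.444,-0.53,0.09],[0.444,-0.53,0.09],[0.444,-0.53,0.09],[0.444,-0.53,0.09],[0.444,-0.53,0.09],[0.444,-0.53,0.09],[0.444,-0.53,0.09],[0.444,-0.53,0.09],[0.444,-0.53,0.09],[0.444,-0.53,0.09],[0.444,-0.53,0.09]], "angular": [[0,0,0],[0,0,0],[0,0,0],[0,0,0],[0,0,0],[0,0,0],[0,0,0],[0,0,0],[0,0,0],[0,0,0],[0,0,0],[0,0,0],[0,0,0],[0,0,0],[0,0,0],[0,0,0],[0,0,0],[0,0,0],[0,0,0],[0,0,0]]}}

```text
time: 2.1
tcp_pos: [0.5732, 0.0314, 0.3295]
tcp_rot: [0.113, 0.994, 0.0, 0.0]
contact_force: [-0.2, 0.2, -0.9]
grip_width: 1.0
grip_force: 0.0
```

>>> {"fn": "servo_tool", "kwargs": {"gripper": [1,1,1,1,1,1,0.3,0.3,0.3,0.3,0.3,0.3,0.3,0.3,0.3], "travel": [[0,-0.001,-0.03],[0,-0.001,-0.06],[0,-0.001,-0.085],[0,-0.001,-0.103],[0,-0.001,-0.103],[0,-0.001,-0.103],[0,-0.001,-0.103],[0,-0.001,-0.103],[0,-0.001,-0.103],[0,-0.001,-0.103],[0,-0.001,-0.103],[0,-0.001,-0.103],[0,-0.001,-0.103],[0,-0.001,-0.103],[0,-0.001,-0.103]], "angular": [[0,0,0],[0,0,0],[0,0,0],[0,0,0],[0,0,0],[0,0,0],[0,0,0],[0,0,0],[0,0,0],[0,0,0],[0,0,0],[0,0,0],[0,0,0],[0,0,0],[0,0,0]], "force": 40}}

```text
time: 3.6
tcp_pos: [0.5747, 0.0304, 0.2278]
tcp_rot: [0.113, 0.994, 0.001, 0.001]
contact_force: [-0.1, 4.8, 4.9]
grip_width: 0.408
grip_force: 40.2
```

```bash
cat > st.py <<'E'
from rig import env
import numpy as np
from scipy.spatial.transform import Rotation as R
s=env.get_state()
y=R.from_quat(s["tcp_rot"]).as_matrix()[:,1]
print("t",round(s["time"],2),"yaw",np.degrees(np.arctan2(y[1],y[0])).round(2),"F",np.round(s["contact_force"],2),"M",np.round(s["ft_torque"],3),"tcp",np.round(s["tcp_pos"],4),"grip",round(s["grip_width"],3),round(s["grip_force"],1),"j6",round(s["joint_pos"][5],4),"tau6",round(s["tau"][5],3))
E
python3 st.py
```

```text
t 3.6 yaw 76.97 F [-0.08  4.77  4.89] M [ 0.793 -0.001 -0.052] tcp [0.5747 0.0304 0.2278] grip 0.408 40.2 j6 -1.4986 tau6 -0.057
```

>>> {"fn": "servo_tool", "kwargs": {"gripper": [0.3,0.3,0.3,0.3], "travel": [[0,0.001,0.001],[0,0.001,0.001],[0,0.001,0.001],[0,0.001,0.001]], "angular": [[0,0,-1],[0,0,-2],[0,0,-3],[0,0,-4]]}}

```text
time: 4.0
tcp_pos: [0.5744, 0.0303, 0.2278]
tcp_rot: [0.149, 0.989, 0.0, 0.001]
contact_force: [3.1, 3.4, 3.2]
grip_width: 0.411
grip_force: 40.4
```

```bash
python3 st.py
```

```text
t 4.0 yaw 72.87 F [3.06 3.44 3.25] M [ 0.486 -0.45   0.298] tcp [0.5744 0.0303 0.2278] grip 0.411 40.4 j6 -1.4257 tau6 0.058
```

>>> {"fn": "servo_tool", "kwargs": {"gripper": [0.3,0.3,0.3,0.3,0.3,0.3], "travel": [[0,0.001,0],[0,0.001,0],[0,0.001,0],[0,0.001,0],[0,0.001,0],[0,0.001,0]], "angular": [[0,0,0],[0,0,0],[0,0,-1],[0,0,-2],[0,0,-3],[0,0,-4]], "force": 20}}

```text
time: 4.6
tcp_pos: [0.5743, 0.0304, 0.2278]
tcp_rot: [0.184, 0.983, -0.001, 0.001]
contact_force: [3.5, -2.6, 5.7]
grip_width: 0.411
grip_force: 40.6
```

```bash
python3 st.py
```

```text
t 4.6 yaw 68.85 F [ 3.53 -2.63  5.69] M [-0.592 -0.508  0.311] tcp [0.5743 0.0304 0.2278] grip 0.411 40.6 j6 -1.3541 tau6 0.073
```

>>> {"fn": "servo_tool", "kwargs": {"gripper": [0.5,0.5,0.5,0.3,0.3,0.3,0.3,0.3,0.3,0.3,0.3], "travel": [[0.0005,-0.0005,0],[0.0005,-0.0005,0],[0.0005,-0.0005,0],[0.0005,-0.0005,0],[0.0005,-0.0005,0],[0.0005,-0.0005,0],[0.0005,-0.0005,0],[0.0005,-0.0005,0],[0.0005,-0.0005,0],[0.0005,-0.0005,0],[0.0005,-0.0005,0]], "angular": [[0,0,0],[0,0,0],[0,0,0],[0,0,0],[0,0,0],[0,0,0],[0,0,0],[0,0,-1],[0,0,-2],[0,0,-3],[0,0,-4]], "force": 20}}

```text
time: 5.7
tcp_pos: [0.5737, 0.0308, 0.2266]
tcp_rot: [0.218, 0.976, -0.0, -0.001]
contact_force: [-2.7, 1.1, -6.7]
grip_width: 0.41
grip_force: 21.1
```

```bash
python3 st.py
```

```text
t 5.7 yaw 64.87 F [-2.74  1.06 -6.68] M [0.068 0.542 0.287] tcp [0.5737 0.0308 0.2266] grip 0.41 21.1 j6 -1.2851 tau6 0.071
```

>>> {"fn": "servo_tool", "kwargs": {"gripper": [0.3,0.3,0.3,0.3,0.3,0.3], "travel": [[0,0,0],[0,0,0],[0,0,0],[0,0,0],[0,0,0],[0,0,0]], "angular": [[0,0,-1],[0,0,-2],[0,0,-3],[0,0,-4],[0,0,-5],[0,0,-6]]}}

```text
time: 6.3
tcp_pos: [0.5737, 0.0306, 0.2267]
tcp_rot: [0.268, 0.963, -0.0, -0.001]
contact_force: [-5.0, -0.1, -8.4]
grip_width: 0.413
grip_force: 20.9
```

```bash
python3 st.py
```

```text
t 6.3 yaw 58.87 F [-4.97 -0.05 -8.42] M [-0.14   0.926  0.273] tcp [0.5737 0.0306 0.2267] grip 0.413 20.9 j6 -1.1803 tau6 0.075
```

>>> {"fn": "servo_tool", "kwargs": {"gripper": [0.3,0.3,0.3,0.3,0.3,0.3,0.3], "travel": [[0,0,0],[0,0,0],[0,0,0],[0,0,0],[0,0,0],[0,0,0],[0,0,0]], "angular": [[0,0,0],[0,0,0],[0,0,0],[0,0,-1],[0,0,-2],[0,0,-3],[0,0,-4]], "force": 32}}

```text
time: 7.0
tcp_pos: [0.5736, 0.0306, 0.2267]
tcp_rot: [0.302, 0.953, -0.0, -0.001]
contact_force: [-6.3, -0.4, -8.6]
grip_width: 0.409
grip_force: 33.5
```

```bash
python3 st.py
```

```text
t 7.0 yaw 54.86 F [-6.32 -0.38 -8.63] M [-0.092  1.     0.284] tcp [0.5736 0.0306 0.2267] grip 0.409 33.5 j6 -1.1105 tau6 0.077
```

>>> {"fn": "servo_tool", "kwargs": {"gripper": [0.5,0.5,0.5,0.3,0.3,0.3,0.3,0.3,0.3,0.3,0.3,0.3], "travel": [[-0.001,0,0],[-0.001,0,0],[-0.001,0,0],[-0.001,0,0],[-0.001,0,0],[-0.001,0,0],[-0.001,0,0],[-0.001,0,0],[-0.001,0,0],[-0.001,0,0],[-0.001,0,0],[-0.001,0,0]], "angular": [[0,0,0],[0,0,0],[0,0,0],[0,0,0],[0,0,0],[0,0,0],[0,0,0],[0,0,-1],[0,0,-2],[0,0,-3],[0,0,-4],[0,0,-5]], "force": 22}}

```text
time: 8.2
tcp_pos: [0.5743, 0.0299, 0.229]
tcp_rot: [0.343, 0.939, -0.0, 0.002]
contact_force: [-1.6, -1.6, 6.1]
grip_width: 0.416
grip_force: 22.8
```

```bash
python3 st.py
```

```text
t 8.2 yaw 49.93 F [-1.6  -1.58  6.09] M [-0.464  0.261  0.303] tcp [0.5743 0.0299 0.229 ] grip 0.416 22.8 j6 -1.0247 tau6 0.079
```

>>> {"fn": "servo_tool", "kwargs": {"gripper": [0.3,0.3,0.3,0.3,0.3,0.3], "travel": [[0,0,0],[0,0,0],[0,0,0],[0,0,0],[0,0,0],[0,0,0]], "angular": [[0,0,-1],[0,0,-2],[0,0,-3],[0,0,-4],[0,0,-5],[0,0,-6]]}}

```text
time: 8.8
tcp_pos: [0.5742, 0.0297, 0.229]
tcp_rot: [0.391, 0.92, -0.0, 0.002]
contact_force: [-2.9, -3.5, 5.7]
grip_width: 0.414
grip_force: 22.9
```

```bash
python3 st.py
```

```text
t 8.8 yaw 43.92 F [-2.87 -3.49  5.73] M [-0.585  0.362  0.305] tcp [0.5742 0.0297 0.229 ] grip 0.414 22.9 j6 -0.92 tau6 0.082
```

>>> {"fn": "servo_tool", "kwargs": {"gripper": [0.3,0.3,0.3,0.3,0.3,0.3], "travel": [[0,0,0],[0,0,0],[0,0,0],[0,0,0],[0,0,0],[0,0,0]], "angular": [[0,0,-1],[0,0,-2],[0,0,-3],[0,0,-4],[0,0,-5],[0,0,-6]]}}

```text
time: 9.4
tcp_pos: [0.574, 0.0296, 0.229]
tcp_rot: [0.439, 0.898, -0.001, 0.001]
contact_force: [-2.0, -2.7, 7.1]
grip_width: 0.415
grip_force: 22.9
```

```bash
python3 st.py
```

```text
t 9.4 yaw 37.92 F [-1.96 -2.67  7.09] M [-0.718  0.531  0.301] tcp [0.574  0.0296 0.229 ] grip 0.415 22.9 j6 -0.8153 tau6 0.084
```

>>> {"fn": "servo_tool", "kwargs": {"gripper": [0.3,0.3,0.3,0.3,0.3,0.3], "travel": [[0,0,0],[0,0,0],[0,0,0],[0,0,0],[0,0,0],[0,0,0]], "angular": [[0,0,0],[0,0,0],[0,0,-0.5],[0,0,-1],[0,0,-1.5],[0,0,-2]], "force": 35}}

```text
time: 10.0
tcp_pos: [0.5739, 0.0295, 0.229]
tcp_rot: [0.454, 0.891, -0.001, 0.001]
contact_force: [-3.3, -2.9, 7.1]
grip_width: 0.41
grip_force: 35.0
```

```bash
python3 st.py
```

```text
t 10.0 yaw 35.94 F [-3.35 -2.92  7.12] M [-0.711  0.607  0.299] tcp [0.5739 0.0295 0.229 ] grip 0.41 35.0 j6 -0.7807 tau6 0.2
```

>>> {"fn": "servo_tool", "kwargs": {"gripper": [0.3,0.3,0.3,0.3], "travel": [[0,0,0],[0,0,0],[0,0,0],[0,0,0]], "angular": [[0,0,-0.5],[0,0,-1],[0,0,-1.5],[0,0,-2]]}}

```text
time: 10.4
tcp_pos: [0.5739, 0.0295, 0.229]
tcp_rot: [0.47, 0.883, -0.001, 0.001]
contact_force: [-4.1, -4.3, 7.5]
grip_width: 0.413
grip_force: 35.0
```

```bash
python3 st.py
```

```text
t 10.4 yaw 33.94 F [-4.05 -4.33  7.48] M [-0.75   0.681  0.362] tcp [0.5739 0.0295 0.229 ] grip 0.413 35.0 j6 -0.7458 tau6 0.201
```

>>> {"fn": "servo_tool", "kwargs": {"gripper": [0.3,0.3,0.3], "travel": [[0,0,0],[0,0,0],[0,0,0]], "angular": [[0,0,-0.3],[0,0,-0.3],[0,0,-0.3]]}}

```text
time: 10.7
tcp_pos: [0.5739, 0.0295, 0.229]
tcp_rot: [0.472, 0.882, -0.001, 0.001]
contact_force: [-4.1, -4.1, 8.3]
grip_width: 0.41
grip_force: 35.1
```

```bash
python3 st.py; python3 st.py
```

```text
t 10.7 yaw 33.65 F [-4.09 -4.13  8.34] M [-0.765  0.677  0.275] tcp [0.5739 0.0295 0.229 ] grip 0.41 35.1 j6 -0.7408 tau6 0.231
t 10.7 yaw 33.65 F [-4.09 -4.13  8.34] M [-0.765  0.677  0.275] tcp [0.5739 0.0295 0.229 ] grip 0.41 35.1 j6 -0.7408 tau6 0.231
```

>>> {"fn": "servo_tool", "kwargs": {"gripper": [0.3,0.3,0.3,0.3], "travel": [[0,0,0],[0,0,0],[0,0,0],[0,0,0]], "angular": [[0,0,-0.5],[0,0,-1],[0,0,-1.5],[0,0,-2]]}}

```text
time: 11.1
tcp_pos: [0.5738, 0.0294, 0.229]
tcp_rot: [0.488, 0.873, -0.001, 0.001]
contact_force: [-4.0, -4.3, 8.0]
grip_width: 0.413
grip_force: 35.1
```

```bash
python3 st.py
```

```text
t 11.1 yaw 31.64 F [-3.97 -4.28  7.98] M [-0.808  0.727  0.385] tcp [0.5738 0.0294 0.229 ] grip 0.413 35.1 j6 -0.7057 tau6 0.202
```

>>> {"fn": "servo_tool", "kwargs": {"gripper": [0.3,0.3,0.3,0.3], "travel": [[0,0,0],[0,0,0],[0,0,0],[0,0,0]], "angular": [[0,0,-0.5],[0,0,-1],[0,0,-1.5],[0,0,-1.5]]}}

```text
time: 11.5
tcp_pos: [0.5738, 0.0294, 0.229]
tcp_rot: [0.499, 0.867, -0.001, 0.001]
contact_force: [-5.0, -3.5, 8.5]
grip_width: 0.418
grip_force: 35.1
```

```bash
python3 st.py
```

```text
t 11.5 yaw 30.14 F [-4.97 -3.45  8.53] M [-0.748  0.79   0.224] tcp [0.5738 0.0294 0.229 ] grip 0.418 35.1 j6 -0.6795 tau6 0.287
```

>>> {"fn": "servo_tool", "kwargs": {"gripper": [0.3,0.3,0.3,0.3,0.3], "travel": [[0,0,0],[0,0,0],[0,0,0],[0,0,0],[0,0,0]], "angular": [[0,0,-0.5],[0,0,-1],[0,0,-1.5],[0,0,-2],[0,0,-2.5]]}}

```text
time: 12.0
tcp_pos: [0.5736, 0.0293, 0.229]
tcp_rot: [0.518, 0.856, -0.001, 0.001]
contact_force: [-4.9, -5.5, 8.1]
grip_width: 0.41
grip_force: 35.1
```

```bash
python3 st.py
```

```text
t 12.0 yaw 27.64 F [-4.94 -5.45  8.08] M [-0.848  0.887  0.364] tcp [0.5736 0.0293 0.229 ] grip 0.41 35.1 j6 -0.6359 tau6 0.204
```

>>> {"fn": "servo_tool", "kwargs": {"gripper": [0.3,0.3,0.3,0.3,0.3], "travel": [[0,0,0],[0,0,0],[0,0,0],[0,0,0],[0,0,0]], "angular": [[0,0,-0.5],[0,0,-1],[0,0,-1.5],[0,0,-2],[0,0,-2]]}}

```text
time: 12.5
tcp_pos: [0.5736, 0.0293, 0.229]
tcp_rot: [0.532, 0.846, -0.001, 0.001]
contact_force: [-5.6, -5.1, 8.5]
grip_width: 0.41
grip_force: 35.2
```

```bash
python3 st.py
```

```text
t 12.5 yaw 25.66 F [-5.58 -5.14  8.51] M [-0.867  0.93   0.369] tcp [0.5736 0.0293 0.229 ] grip 0.41 35.2 j6 -0.6012 tau6 0.442
```

>>> {"fn": "servo_tool", "kwargs": {"gripper": [0.3,0.3,0.3,0.3,0.3,0.3], "travel": [[0,0,0],[0,0,0],[0,0,0],[0,0,0],[0,0,0],[0,0,0]], "angular": [[0,0,0],[0,0,0],[0,0,0],[0,0,-0.2],[0,0,-0.3],[0,0,-0.3]], "force": 60}}

```text
time: 13.1
tcp_pos: [0.5736, 0.0293, 0.2291]
tcp_rot: [0.534, 0.845, -0.001, 0.001]
contact_force: [-5.4, -5.2, 8.7]
grip_width: 0.408
grip_force: 58.8
```

```bash
python3 st.py
```

```text
t 13.1 yaw 25.39 F [-5.39 -5.24  8.74] M [-0.822  0.956  0.523] tcp [0.5736 0.0293 0.2291] grip 0.408 58.8 j6 -0.5964 tau6 0.558
```

>>> {"fn": "servo_tool", "kwargs": {"gripper": [0.3,0.3,0.3,0.3,0.3,0.3], "travel": [[0,0,0],[0,0,0],[0,0,0],[0,0,0],[0,0,0],[0,0,0]], "angular": [[0,0,0],[0,0,0],[0,0,0],[0,0,-0.1],[0,0,-0.2],[0,0,-0.2]], "force": 100}}

```text
time: 13.7
tcp_pos: [0.5736, 0.0293, 0.2293]
tcp_rot: [0.536, 0.844, -0.001, 0.001]
contact_force: [-5.6, -4.8, 9.6]
grip_width: 0.4
grip_force: 98.3
```

```bash
python3 st.py
```

```text
t 13.7 yaw 25.2 F [-5.59 -4.79  9.59] M [-0.915  1.037  0.64 ] tcp [0.5736 0.0293 0.2293] grip 0.4 98.3 j6 -0.5931 tau6 0.663
```

>>> {"fn": "servo_tool", "kwargs": {"gripper": [0.3,0.3,0.3,0.3,0.3], "travel": [[0,0,0],[0,0,0],[0,0,0],[0,0,0],[0,0,0]], "angular": [[0,0,-0.1],[0,0,-0.2],[0,0,-0.3],[0,0,-0.3],[0,0,-0.3]]}}

```text
time: 14.2
tcp_pos: [0.5736, 0.0293, 0.2293]
tcp_rot: [0.538, 0.843, -0.001, 0.001]
contact_force: [-6.0, -5.0, 10.6]
grip_width: 0.391
grip_force: 98.3
```

```bash
python3 st.py
```

```text
t 14.2 yaw 24.92 F [-5.99 -4.95 10.56] M [-0.956  1.066  0.757] tcp [0.5736 0.0293 0.2293] grip 0.391 98.3 j6 -0.5881 tau6 0.771
```

>>> {"fn": "servo_tool", "kwargs": {"gripper": [0.3,0.3,0.3,0.3,0.3], "travel": [[0,0,0],[0,0,0],[0,0,0],[0,0,0],[0,0,0]], "angular": [[0,0,-0.1],[0,0,-0.2],[0,0,-0.3],[0,0,-0.3],[0,0,-0.3]]}}

```text
time: 14.7
tcp_pos: [0.5736, 0.0293, 0.2293]
tcp_rot: [0.54, 0.842, -0.001, 0.001]
contact_force: [-6.5, -5.3, 10.2]
grip_width: 0.396
grip_force: 98.3
```

```bash
python3 st.py
```

```text
t 14.7 yaw 24.63 F [-6.52 -5.26 10.17] M [-0.946  1.035  0.866] tcp [0.5736 0.0293 0.2293] grip 0.396 98.3 j6 -0.5831 tau6 0.892
```

>>> {"fn": "servo_tool", "kwargs": {"gripper": [0.3,0.3,0.3,0.3,0.3,0.3,0.3], "travel": [[0,0,0],[0,0,0],[0,0,0],[0,0,0],[0,0,0],[0,0,0],[0,0,0]], "angular": [[0,0,-0.05],[0,0,-0.05],[0,0,-0.05],[0,0,-0.05],[0,0,-0.05],[0,0,-0.05],[0,0,-0.05]]}}

```text
time: 15.4
tcp_pos: [0.5736, 0.0293, 0.2293]
tcp_rot: [0.54, 0.841, -0.001, 0.001]
contact_force: [-5.9, -4.9, 10.4]
grip_width: 0.397
grip_force: 98.3
```

```bash
python3 st.py
```

```text
t 15.4 yaw 24.58 F [-5.91 -4.9  10.36] M [-0.922  0.997  0.935] tcp [0.5736 0.0293 0.2293] grip 0.397 98.3 j6 -0.5822 tau6 0.935
```

>>> {"fn": "servo_tool", "kwargs": {"gripper": [0.3,0.3,0.3,0.3,0.3,0.3,0.3], "travel": [[0,0,0],[0,0,0],[0,0,0],[0,0,0],[0,0,0],[0,0,0],[0,0,0]], "angular": [[0,0,0],[0,0,0],[0,0,0],[0,0,0],[0,0,0],[0,0,0],[0,0,0]]}}

```text
time: 16.1
tcp_pos: [0.5735, 0.0293, 0.2293]
tcp_rot: [0.54, 0.841, -0.001, 0.001]
contact_force: [-6.4, -4.9, 9.2]
grip_width: 0.396
grip_force: 98.3
```

```bash
python3 st.py
```

```text
t 16.1 yaw 24.59 F [-6.36 -4.87  9.22] M [-0.964  1.068  0.924] tcp [0.5735 0.0293 0.2293] grip 0.396 98.3 j6 -0.5823 tau6 0.935
```

The torque held steady at 0.92–0.93 N m for 1.4 s with no rotation, so the screw is home and tight. I'm releasing it and going to the jar.

>>> {"fn": "servo_tool", "kwargs": {"gripper": [1,1,1,1,1,1,1,1,1,1,1,1,1,1,1,1,1,1,1,1], "travel": [[0,0,0],[0,0,0],[0,0,0],[0,0,0],[0,0,0],[0,0,0.04],[0,0,0.08],[0,0,0.1],[-0.082,-0.436,0.1],[-0.082,-0.436,0.1],[-0.082,-0.436,0.1],[-0.082,-0.436,0.1],[-0.082,-0.436,0.1],[-0.082,-0.436,0.1],[-0.082,-0.436,0.1],[-0.082,-0.436,0.1],[-0.082,-0.436,0.1],[-0.082,-0.436,0.1],[-0.082,-0.436,0.1],[-0.082,-0.436,0.1]], "angular": [[0,0,0],[0,0,0],[0,0,0],[0,0,0],[0,0,0],[0,0,0],[0,0,0],[0,0,0],[0,0,-8],[0,0,-16],[0,0,-24],[0,0,-32],[0,0,-40],[0,0,-48],[0,0,-56],[0,0,-64],[0,0,-69.6],[0,0,-69.6],[0,0,-69.6],[0,0,-69.6]]}}

```text
time: 18.1
tcp_pos: [0.4917, -0.4043, 0.3272]
tcp_rot: [0.924, 0.383, 0.0, -0.0]
contact_force: [0.1, 0.2, 0.5]
grip_width: 1.004
grip_force: 0.0
```

```bash
python3 st.py; python3 - <<'E'
from rig import optics
import cv2,numpy as np
from h import *
c=optics.camera("scene"); cv2.imwrite("pics/s2.png",c["frame"][:,:,::-1])
S=dict(np.load("scene0.npz"));T=dict(np.load("top0.npz"))
print("green",onz(T,(443,209.5),.062),"purple",onz(T,(404,170),.062))
E
```

```text
t 18.1 yaw -45.01 F [0.14 0.23 0.48] M [ 0.067  0.02  -0.042] tcp [ 0.4917 -0.4043  0.3272] grip 1.004 0.0 j6 -0.089 tau6 0.0
green [ 0.45178872 -0.50416251  0.062     ] purple [ 0.60194875 -0.3670719   0.062     ]
```

View pics/s2.png

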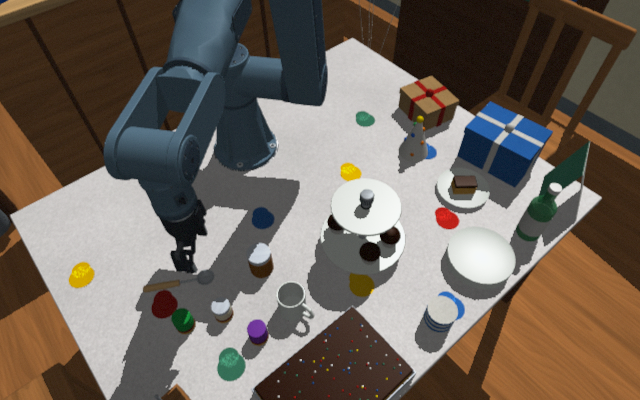

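The picture shows the stand and knob undisturbed at (367,197), the jar still at (222,310), and the gripper above the table at (185,250). Descending on the jar.

>>> {"fn": "servo_tool", "kwargs": {"gripper": [1,1,1,1,1,1,1,1,1,1,0.4,0.4,0.4,0.4,0.4,0.4,0.4,0.4], "travel": [[0,-0.002,-0.05],[0,-0.002,-0.1],[0,-0.002,-0.15],[0,-0.002,-0.19],[0,-0.002,-0.22],[0,-0.002,-0.25],[0,-0.002,-0.275],[0,-0.002,-0.295],[0,-0.002,-0.295],[0,-0.002,-0.295],[0,-0.002,-0.295],[0,-0.002,-0.295],[0,-0.002,-0.295],[0,-0.002,-0.295],[0,-0.002,-0.295],[0,-0.002,-0.295],[0,-0.002,-0.295],[0,-0.002,-0.295]], "angular": [[0,0,0],[0,0,0],[0,0,0],[0,0,0],[0,0,0],[0,0,0],[0,0,0],[0,0,0],[0,0,0],[0,0,0],[0,0,0],[0,0,0],[0,0,0],[0,0,0],[0,0,0],[0,0,0],[0,0,0],[0,0,0]], "force": 30}}

```text
time: 19.95
tcp_pos: [0.4921, -0.408, 0.034]
tcp_rot: [0.924, 0.382, 0.0, 0.001]
contact_force: [-0.1, 1.6, 5.5]
grip_width: 0.576
grip_force: 31.5
```

```bash
python3 st.py
```

```text
t 19.95 yaw -45.1 F [-0.14  1.56  5.54] M [0.29  0.097 0.1  ] tcp [ 0.4921 -0.408   0.034 ] grip 0.576 31.5 j6 -0.0907 tau6 0.037
```

>>> {"fn": "servo_tool", "kwargs": {"gripper": [0.4,0.4,0.4,0.4,0.4,0.4,0.4,0.4,0.4,0.4,0.4,0.4,0.4,0.4,0.4,0.4,0.4,0.4,0.4,0.4], "travel": [[0,0,0.01],[0,0,0.03],[0,0,0.07],[0,0,0.11],[0,0,0.15],[0,0,0.19],[0,0,0.23],[0.002,0.02,0.26],[0.006,0.06,0.27],[0.01,0.1,0.27],[0.014,0.14,0.27],[0.018,0.18,0.27],[0.022,0.22,0.27],[0.026,0.26,0.27],[0.031,0.3,0.27],[0.035,0.34,0.27],[0.039,0.375,0.27],[0.041,0.396,0.27],[0.041,0.396,0.27],[0.041,0.396,0.27]], "angular": [[0,0,0],[0,0,0],[0,0,0],[0,0,0],[0,0,0],[0,0,0],[0,0,0],[0,0,0],[0,0,0],[0,0,0],[0,0,0],[0,0,0],[0,0,0],[0,0,0],[0,0,0],[0,0,0],[0,0,0],[0,0,0],[0,0,0],[0,0,0]]}}

```text
time: 21.95
tcp_pos: [0.5321, -0.0113, 0.3026]
tcp_rot: [0.924, 0.382, 0.0, 0.0]
contact_force: [-0.1, -0.2, -1.2]
grip_width: 0.576
grip_force: 31.7
```

```bash
python3 st.py; python3 - <<'E'
from rig import optics
import cv2,numpy as np
c=optics.camera("scene")["frame"];t=optics.camera("top")["frame"]
f=lambda im,x,y:cv2.resize(im[y:y+120,x:x+160],(400,300),interpolation=cv2.INTER_CUBIC)
cv2.imwrite("pics/c3.png",np.hstack([f(c,280,110),f(t,210,110)])[:,:,::-1])
E
```

```text
t 21.95 yaw -45.04 F [-0.11 -0.22 -1.2 ] M [ 0.039  0.041 -0.015] tcp [ 0.5321 -0.0113  0.3026] grip 0.576 31.7 j6 0.542 tau6 0.049
```

View pics/c3.png

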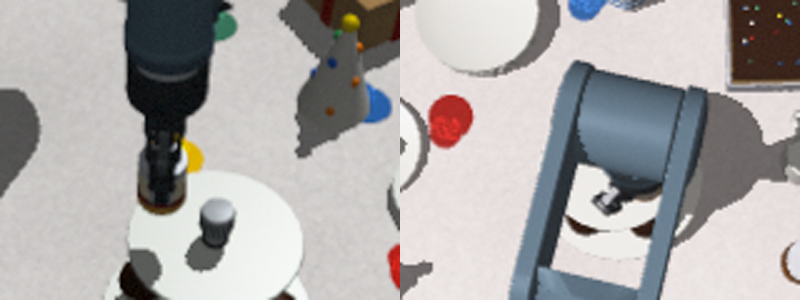

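The left crop shows the jar held upright at about (162,180), in front of the knob on the robot's side. The knob is clear at (217,220), and the wrist carries the 1.2 N weight. Lowering it gently.

>>> {"fn": "servo_tool", "kwargs": {"gripper": [0.4,0.4,0.4,0.4,0.4,0.4,0.4,0.4,0.4], "travel": [[0,0,-0.02],[0,0,-0.035],[0,0,-0.048],[0,0,-0.056],[0,0,-0.06],[0,0,-0.062],[0,0,-0.063],[0,0,-0.064],[0,0,-0.064]], "angular": [[0,0,0],[0,0,0],[0,0,0],[0,0,0],[0,0,0],[0,0,0],[0,0,0],[0,0,0],[0,0,0]]}}

```text
time: 22.95
tcp_pos: [0.5325, -0.0113, 0.2386]
tcp_rot: [0.924, 0.382, 0.0, 0.0]
contact_force: [0.6, 0.3, -1.8]
grip_width: 0.579
grip_force: 31.7
```

```bash
python3 st.py
```

```text
t 22.95 yaw -45.09 F [ 0.56  0.28 -1.77] M [-0.001 -0.019  0.003] tcp [ 0.5325 -0.0113  0.2386] grip 0.579 31.7 j6 0.5428 tau6 -0.0
```

>>> {"fn": "servo_tool", "kwargs": {"gripper": [0.4,0.4,0.4,0.4], "travel": [[0,0,-0.0005],[0,0,-0.001],[0,0,-0.0015],[0,0,-0.0015]], "angular": [[0,0,0],[0,0,0],[0,0,0],[0,0,0]]}}

```text
time: 23.35
tcp_pos: [0.5324, -0.0113, 0.2371]
tcp_rot: [0.924, 0.382, 0.0, 0.0]
contact_force: [-0.4, -0.6, -0.2]
grip_width: 0.577
grip_force: 31.8
```

```bash
python3 st.py
```

```text
t 23.35 yaw -45.1 F [-0.39 -0.56 -0.21] M [0.011 0.098 0.058] tcp [ 0.5324 -0.0113  0.2371] grip 0.577 31.8 j6 0.5428 tau6 -0.003
```

>>> {"fn": "servo_tool", "kwargs": {"gripper": [0.4,0.4,0.4], "travel": [[0,0,-0.0005],[0,0,-0.0005],[0,0,-0.0005]], "angular": [[0,0,0],[0,0,0],[0,0,0]]}}

```text
time: 23.65
tcp_pos: [0.5324, -0.0113, 0.237]
tcp_rot: [0.924, 0.382, 0.0, 0.0]
contact_force: [-2.6, 1.0, 5.7]
grip_width: 0.575
grip_force: 32.1
```

```bash
python3 st.py
```

```text
t 23.65 yaw -45.1 F [-2.59  0.99  5.69] M [0.183 0.509 0.003] tcp [ 0.5324 -0.0113  0.237 ] grip 0.575 32.1 j6 0.5428 tau6 -0.007
```

The jar rests on the plate. Opening, rising, and moving away so the cameras can see.

>>> {"fn": "servo_tool", "kwargs": {"gripper": [0.65,0.75,0.85,1,1,1,1,1,1,1,1,1,1,1,1,1,1,1,1,1], "travel": [[0,0,0],[0,0,0],[0,0,0],[0,0,0],[0,0,0],[0,0,0],[0,0,0.01],[0,0,0.03],[0,0,0.06],[0,0,0.1],[0,0,0.14],[-0.04,-0.03,0.14],[-0.08,-0.06,0.14],[-0.1,-0.1,0.14],[-0.1,-0.15,0.14],[-0.1,-0.2,0.14],[-0.1,-0.25,0.14],[-0.1,-0.3,0.14],[-0.1,-0.3,0.14],[-0.1,-0.3,0.14]], "angular": [[0,0,0],[0,0,0],[0,0,0],[0,0,0],[0,0,0],[0,0,0],[0,0,0],[0,0,0],[0,0,0],[0,0,0],[0,0,0],[0,0,0],[0,0,0],[0,0,0],[0,0,0],[0,0,0],[0,0,0],[0,0,0],[0,0,0],[0,0,0]]}}

```text
time: 25.65
tcp_pos: [0.4319, -0.3124, 0.3764]
tcp_rot: [0.925, 0.381, 0.0, -0.0]
contact_force: [-0.8, 0.6, -1.4]
grip_width: 0.999
grip_force: 0.0
```

```bash
python3 st.py; python3 - <<'E'
from rig import optics
import cv2
c=optics.camera("scene")["frame"]
cv2.imwrite("pics/c4.png",cv2.resize(c[100:400,100:500],(800,600),interpolation=cv2.INTER_CUBIC)[:,:,::-1])
E
```

```text
t 25.65 yaw -45.24 F [-0.76  0.6  -1.38] M [-0.016  0.039 -0.044] tcp [ 0.4319 -0.3124  0.3764] grip 0.999 0.0 j6 -0.0595 tau6 -0.068
```

View pics/c4.png

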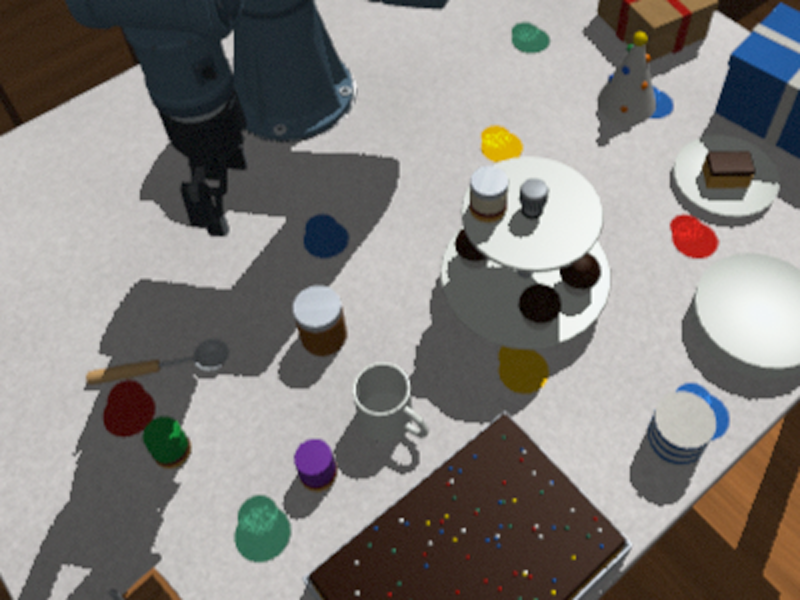

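The picture shows the jar upright on the upper plate at crop (489,194), with a gap to the knob at (534,197). Honey, mug, hat, dish and spoon are where they were, and the gripper is clear.

```bash
python3 -c "
from rig import env
print(env.hand_in())"
```

```text
the job is handed in; nothing more can be done
None
```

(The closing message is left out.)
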